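# Staple the end of a wooden plaque in a bench jig

### The job

Draw the wider wooden plaque, the one with the tongue, out of the rack and lay it flat in the stapling jig, tongue first under the clear bridge, pushed snug against both dowels and the end stop. Only once it is home there, squeeze the staple gun's trigger all the way in, then let it spring back. Leave the plaque snug in the jig, and the narrow slat and the jar where they are.

Things in the scene. Friction and masses are not known exactly. Their poses are not given: they have to be found in the camera images.
- plaque_mid (a point): Centre of the plaque to be worked on: loose dark brown wooden board, 22 mm thick, 0.1 to 0.25 kg; main part 170 long, 56 wide, then a tongue 20 long, 30 wide at its +x end; 190 over all, x = -95 to +95 from here. x along it to the tongue, y across, z up. At the start flat in a lower bay of the rack, tongue end about 85 out of the mouth.
- plaque_tip (a point): Middle of the end face of the plaque's tongue, 95 mm along +x from plaque_mid, half-way up; same axes.
- rack: Fixed pale wooden rack, 120 mm deep (x), 216 wide (y), 148 high; origin at the centre of its underside. Two lower bays side by side, middles at y = -52 and +52, 96 wide, floor 20 and roof 60 above the table, open at its -x face; boards are drawn out along its -x. Too tall to bring the gripper's body over.
- slat_mid (a point): Centre of the bystander board in the other bay: plain, narrower, 190 x 36 x 22 mm, no tongue, standing out of the rack just as far.
- jig_stop (a point): Point on the face of the fixed jig's steel end stop, 31 mm above the table, where plaque_tip comes when the plaque is home; the axes of both then agree: x feed direction, y across, z up. The plywood bed is 20 high, x = -120 to 160, y = -65 to 65, so the rear 70 of the plaque overhangs it; the stop is 70 wide and 54 high over the table.
- dowel_front (a point): Centre of the top of the front dowel: steel, 12 mm diameter, 40 high above the bed, at x = -35, y = -34 from jig_stop, under the bridge's edge. Axes as jig_stop. The plaque's -y side bears on it.
- dowel_rear (a point): Same for the rear dowel, at x = -105, y = -34 from jig_stop. The plaque's other side (y > 0) is open behind the bridge: a push there towards -y between the dowels (about x = -77) bears it on both; its overhanging rear end face can be pushed towards the stop.
- bridge_top (a point): Centre of the top of the fixed clear plastic bridge over the bed: 50 mm along x (right up to the stop), 116 across, underside 54 and top 62 above the table, on metal cheeks at y = 46 to 58 and -46 to -58. The plaque slides beneath it; a gripper does not fit. Axes as jig_stop.
- grip_top (a point): Centre of the top of the staple gun's black grip, 165 mm above the table, 30 deep (x), 28 wide. The gun is fixed upside down behind the end stop, grip standing up, its grey body below reaching 68 above the table. Axes as jig_stop.
- gun_pinch (a point): Point 130 mm above the table half-way between the trigger's front face at rest (29 to -x) and the grip's rear face (29 to +x). The steel trigger stands in front (-x) of the grip: 10 thick, 20 wide, up to 150 above the table, hinged 72 above it. Squeezed home, its front face here is 16 to -x. It takes 4 N to start and 12 N to squeeze home here. Axes as jig_stop.
- trigger (a joint): Angle of the sprung trigger in rad: 0 at rest, grows as it is squeezed towards the grip, 0.22 fully in. It springs back by itself.
- jar_mid (a point): Bystander: closed amber glass jar, 52 mm diameter, 60 high; point half-way up.
Not all that is in view belongs to the job. Leave any red or yellow look-alike of the part that bears plaque_mid alone.

How it is judged:
By the outcome, as a careful person would: the job done as asked, in the order asked, and still so for the second after the job is handed in, with the robot touching nothing.
It also fails if it takes over 70 s, if anything falls off the work surface, if the arm or the gripper's body presses on something with over 40 N, if the wrist force passes 120 N, or if a joint passes its speed limit or range.

### The arm

A 6-joint arm with a two-finger parallel gripper is mounted at the origin on the work surface. World frame = base frame: x ahead of the robot, y to its left, z up, the work surface at z = 0. Lengths are in m, angles in rad, forces in N, time in s.
With the tool pointing down it reaches from about 0.35 to 0.775 m from the base axis. Payload 7.3 kg.
Tool frame: the origin (TCP) lies at the very end of the fingers, on their centre line; the grasp point (between the pads) lies 19 mm behind it (robot.pinch_z is the distance from the TCP to the grasp point, in m); z points along the fingers, y is the line along which they close (so a half turn about z gives the same grasp; the last joint's range is limited). The gripper opens to 92 mm and grips with 3 to 60 N. Pads are 19 mm wide; open, the fingers measure 130 mm over their backs; the gripper's body (75 mm by 190 mm) begins 47 mm behind the grasp point.
Start: joints at [1.036, 0.342, 1.524, -0, 1.275, -0.146], TCP at [0.199, 0.486, 0.227] pointing down, gripper open.
Joint ranges: [-2.53, 2.53], [-0.77, 2.02], [0.04, 2.7], [-1, 4.14], [0.28, 2.66], [-3.11, 3.11]. Speed limits (rad/s): [2.57, 2.57, 3.14, 3.14, 3.14, 3.14].

### API

Orientations are given as [roll, pitch, yaw] about the fixed x, y, z axes, in that order (R = Rz(yaw) Ry(pitch) Rx(roll)).
In Python, from cell import robot gives the robot as it stands.
- The arm moves only by the tool move_arm, never from a script. Its argument "motion" is a list of rows, each a list of 6 numbers: the shift along the tool's x, y, z in units of 0.1 m (1.0 is 0.1 m), then the turn, a rotation vector about the tool's x, y, z in units of pi rad (1.0 is pi rad). In form: [[dx, dy, dz, rx, ry, rz], ...]. A call has 1 to 12 rows; each row is the pose to reach, as a shift and turn from the pose commanded when the call began, along the tool's axes at that moment, turning the shorter way round; what a row does not reach only later rows make up. A row lasts 1/8 s, in which the tool goes at most 62.5 mm and 10.7 degrees, less where a joint would pass 70% of its speed; a pose out of reach is approached as far as the arm can. A call with a number of a shift or a turn outside -1 to 1 is refused whole. A call with a gripper value outside its range is refused whole. "fingers" is the opening, from -1 (shut) to 1 (fully open), set as the call begins (left out, the last holds). The fingers move at their own pace and stop on an object; "newtons" is the grip in N (left out, the last holds). Time passes only in rows, so rows that repeat a pose let the fingers close. It gives the time, the measured TCP pose, the force, the opening and the grip force at its end, in the units of the state.
- robot.observe(): the state, without advancing time (a new reading comes with each control period).
- robot.read_camera(name): name is "side" or "top"; returns a dict with "image" (480x640x3 uint8, red, green, blue), "range_z" (480x640 float32, m along the optical axis (not along the pixel's ray), 0 where there is no reading), "vfov" (degrees; the focal length in pixels is half the picture's height over the tangent of half this angle, whatever the lens; pixels are square), "cx", "cy" (the principal point, pixels), "extrinsics" (4x4, takes a point from camera to world coordinates). Camera axes: x right, y up, looking along -z (the intrinsics and any distortion apply to the point x, -y, -z); pixel columns grow to the right and rows downward; lengths in m; the calibration is good to about 2 mm. A picture is of the moment at which its call begins.
- robot.hand_in(): hands the job in; it is judged then, once.
The state is a dict: "time": time; "qpos": joint angles; "qvel": joint speeds; "joint_efforts": joint torques, N m; "tool_pos": TCP position; "tool_rot": TCP orientation; "contact_force": force on the tool from outside, world axes, zero at the start; "torque": the same for the moment, N m; "opening": finger opening in m; "grip_force": force on a finger pad.
Only numpy, scipy, OpenCV 4.12 (cv2) and the standard library are available. Lean on these libraries where they do the work, as an engineer would, in place of code of your own. Each camera call takes 0.05 s, during which the arm holds its last target. There are 200 camera calls.

## Working session

There is one attempt and no reset: what is moved stays moved. The work goes in short steps, Python scripts to look and compute and a tool call to move; the robot and the scene stay as the last step left them, time stands still between calls to the robot, and variables do not carry over. Pictures are saved under pics/ and viewed, at most 12 in all, crops included, and the job is handed in when it is done.

Besides the shell and the picture viewer there is one more tool, called after "Emit:" as name(argument=value, ...) on one line, values as JSON. move_arm: Moves the arm, as the interface text tells. Shifts and turns lie within -1 to 1; 1 stands for 0.1 m of shift or pi rad of turn. Its arguments: {"type":"object","properties":{"motion":{"type":"array"},"fingers":{"type":"number"},"newtons":{"type":"number"}},"required":["motion"]}

```bash
mkdir -p pics; ls
cat > h.py <<'E'
import numpy as np, cv2
from cell import robot
def cam(n): 
    d=robot.read_camera(n); return d
def pts(d):
    h,w=d["range_z"].shape; f=h/2/np.tan(np.radians(d["vfov"])/2)
    v,u=np.mgrid[:h,:w]; z=d["range_z"]
    P=np.stack([(u-d["cx"])/f*z,-(v-d["cy"])/f*z,-z,np.ones_like(z)],-1)
    return (P@np.array(d["extrinsics"]).T)[...,:3]
E
python3 - <<'E'
from h import *
for n in("top","side"):
    d=cam(n); cv2.imwrite(f"pics/{n}0.png",d["image"][...,::-1]); np.savez(f"{n}0.npz",P=pts(d),im=d["image"])
    print({k:v for k,v in d.items() if k not in("image","range_z")}, (d["range_z"]>0).mean())
E
```

```text
pics
{'vfov': 45.89812973769702, 'cx': 311.1624205123878, 'cy': 234.8533061930189, 'extrinsics': array([[ 0.06434389,  0.97613842, -0.20739734,  0.188051  ],
       [-0.99792092,  0.06370915, -0.00974537,  0.0036075 ],
       [ 0.00370028,  0.2075932 ,  0.97820824,  1.42151664],
       [ 0.        ,  0.        ,  0.        ,  1.        ]])} 0.9960904947916667
{'vfov': 54.00109961513046, 'cx': 314.3018315984704, 'cy': 235.44419455982322, 'extrinsics': array([[ 0.74624148,  0.51100623, -0.42661023,  0.03303009],
       [-0.66560636,  0.56356793, -0.48924366, -0.51242462],
       [-0.00958271,  0.6490484 ,  0.76068676,  0.93545246],
       [ 0.        ,  0.        ,  0.        ,  1.        ]])} 0.9959244791666667
```

View pics/top0.png

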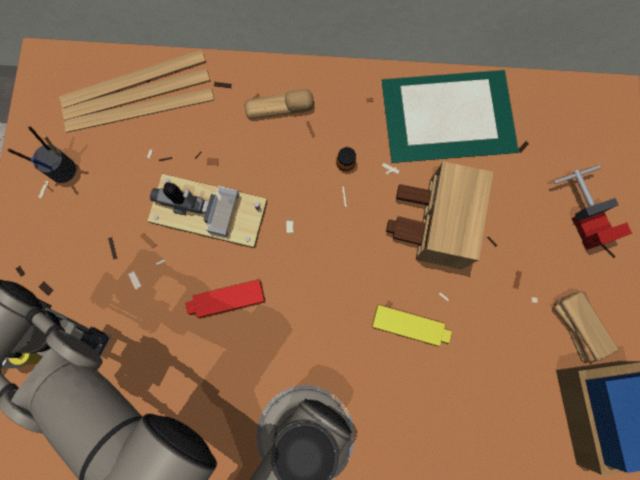

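View pics/side0.png

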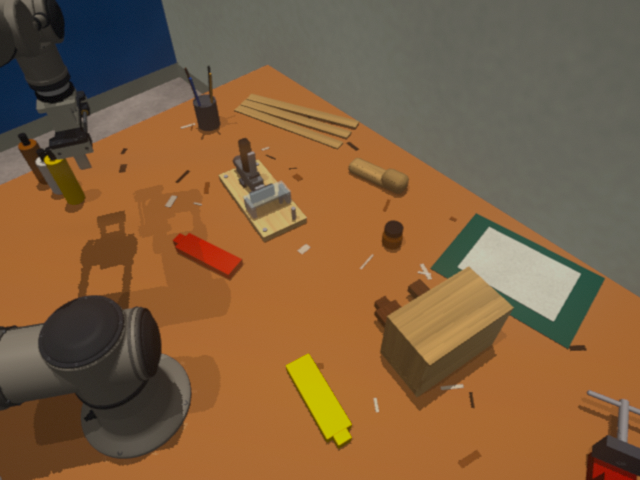

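The top view shows the tongued plaque at (405,231) and the slat at (413,195), both pointing left out of the rack at (455,215). The jar is at (346,158). The jig is at (208,210), with the gun at its left end, so feed is roughly world +y.

Run:
```python
from h import *
d=np.load("top0.npz");P=d["P"];im=d["im"].astype(int)
s=np.load("side0.npz");Ps=s["P"]
def rect(m,P,name):
    q=P[m][:,:2].astype(np.float32)
    r=cv2.minAreaRect(q*1000); b=cv2.boxPoints(r)
    print(name,m.sum(),"z",np.median(P[m][:,2]).round(4),"c",np.round(r[0],1),"size",np.round(r[1],1),"ang",round(r[2],2)); print(b.round(1).tolist())
V,U=np.mgrid[:480,:640]
def win(u0,u1,v0,v1): return (U>=u0)&(U<u1)&(V>=v0)&(V<v1)
def big(m):
    n,l,st,_=cv2.connectedComponentsWithStats(m.astype(np.uint8)); return l==1+np.argmax(st[1:,4])
z=P[...,2]
rect(big(win(380,430,212,250)&(z>.03)&(z<.055)),P,"plaque")
rect(big(win(390,440,180,211)&(z>.03)&(z<.055)),P,"slat")
rect(big(win(415,500,150,280)&(z>.135)&(z<.16)),P,"racktop")
rect(big(win(140,275,165,255)&(z>.012)&(z<.03)),P,"bed")
rect(big(win(195,245,175,245)&(z>.05)&(z<.075)),P,"bridge?")
rect(big(win(150,205,170,220)&(z>.155)&(z<.175)),P,"grip")
rect(big(win(330,360,140,175)&(z>.05)&(z<.07)),P,"jar")
m=win(240,275,195,225)&(z>.045); print("dowel",P[m].mean(0) if m.any() else None,m.sum())
def rgb(m): return im[m].mean(0).round()
print("table z",np.median(P[300:330,280:340,2]), "noise",P[300:330,280:340,2].std())
c=im.astype(np.uint8)
a=cv2.resize(c[160:260,140:280],None,fx=4,fy=4,interpolation=cv2.INTER_CUBIC)
b=cv2.resize(s["im"][120:245,200:320],None,fx=3.2,fy=3.2,interpolation=cv2.INTER_CUBIC)
o=np.zeros((820,560,3),np.uint8)
cv2.imwrite("pics/jig.png",a[...,::-1]);
print(a.shape)
```

```text
plaque 763 z 0.0425 c [ 512.5 -217.5] size [92.8 57.4] ang 79.65
[[475.8999938964844, -258.0], [532.4000244140625, -268.29998779296875], [549.0999755859375, -177.0], [492.6000061035156, -166.60000610351562]]
slat 495 z 0.0422 c [ 605.2 -235.6] size [84.4 39.4] ang 81.3
[[579.4000244140625, -274.3999938964844], [618.2999877929688, -280.29998779296875], [631.0999755859375, -196.89999389648438], [592.0999755859375, -191.0]]
racktop 4761 z 0.1487 c [ 541.2 -325.1] size [122.  219.3] ang 81.42
[[423.70001220703125, -369.0], [640.5999755859375, -401.79998779296875], [658.7999877929688, -281.20001220703125], [441.8999938964844, -248.39999389648438]]
bed 2643 z 0.0209 c [535.2 286.9] size [282.1 132.4] ang 79.8
[[445.1000061035156, 159.8000030517578], [575.4000244140625, 136.39999389648438], [625.2999877929688, 414.0], [495.0, 437.3999938964844]]
bridge? 1244 z 0.0627 c [531.1 262.9] size [ 93.7 118.7] ang 80.13
[[464.6000061035156, 226.89999389648438], [581.5, 206.5], [597.5999755859375, 298.8999938964844], [480.70001220703125, 319.20001220703125]]
grip 147 z 0.1643 c [545.5 350. ] size [28.2 28. ] ang 83.63
[[530.0, 337.5], [557.9000244140625, 334.3999938964844], [561.0, 362.3999938964844], [533.2000122070312, 365.5]]
jar 268 z 0.0603 c [688.9 -60.4] size [45.3 46.5] ang 51.91
[[656.7000122070312, -63.900001525878906], [693.2000122070312, -92.5999984741211], [721.2000122070312, -56.900001525878906], [684.5999755859375, -28.299999237060547]]
dowel [0.47626334 0.12733881 0.32203427] 31
table z 0.000982011159927576 noise 0.115645345672682
(400, 560, 3)
```

View pics/jig.png

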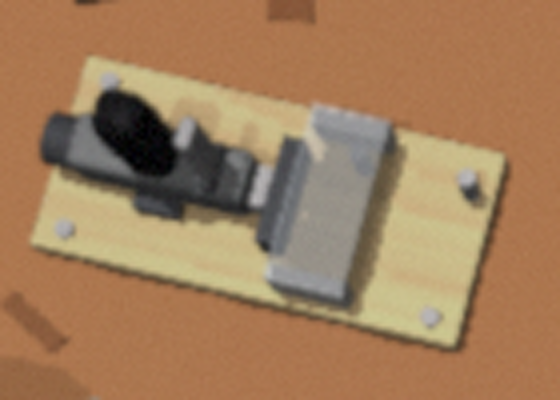

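Crop: rear dowel at (468,185) on the upper side, and the bridge at about (330,200). The gun grip is at (135,130) and the trigger at about (185,140). The jig feed runs at about 79.9°. jig_stop is about (532,266.5), which the bed and the bridge agree on. Plan: pull the plaque out, set it on the table, regrip it near the rear and insert it.

```bash
cat >> h.py <<'E'
from scipy.spatial.transform import Rotation as R
A=np.radians(79.9); U=np.array([np.cos(A),np.sin(A),0]); W=np.array([-U[1],U[0],0])  # jig x,y
S=np.array([.5318,.2665,0])
def J(x,y,z): return S+U*x+W*y+[0,0,z]
def go(p,yawdeg=None,pr=True):
    """tool-frame shift (0.1 m) and turn (pi) to tcp p, tool pointing down, tool x along yawdeg (mod 180)"""
    o=robot.observe(); r0=R.from_euler("xyz",o["tool_rot"]); p=np.array(p)
    d=r0.inv().apply(p-o["tool_pos"])*10
    t=np.zeros(3)
    if yawdeg is not None:
        t=min(((r0.inv()*R.from_euler("xyz",[np.pi,0,np.radians(yawdeg+k)])).as_rotvec()/np.pi for k in(0,180)),key=np.linalg.norm)
    print("t",round(o["time"],2),"tcp",np.round(o["tool_pos"],4),"rot",np.round(o["tool_rot"],4),"F",np.round(o["contact_force"],1),"op",round(o["opening"],4),"->",np.round(d,3),np.round(t,4))
E
python3 - <<'E'
from h import *
go([.5145,-.2065,.15],79.65)
o=robot.observe(); print(o["qpos"])
E
```

```text
t 0.1 tcp [0.1988 0.4855 0.2261] rot [-3.1402e+00 -2.0000e-04  2.7528e+00] F [ 0.2  1.  -0. ] op 0.0916 -> [-5.545 -5.206  0.767] [-4.000e-04  2.000e-04  4.337e-01]
[ 1.03597954e+00  3.42640713e-01  1.52491483e+00 -2.60114718e-05
  1.27541229e+00 -1.45972249e-01]
```

Emit:
move_arm(motion=[[-0.46,-0.43,0,0,0,0],[-0.92,-0.87,0,0,0,0],[-0.92,-0.87,0,0,0,0]], fingers=1)

```text
time: 0.48
tool_pos: [0.2521, 0.3675, 0.2266]
tool_rot: [-3.14, 0.0, 2.748]
contact_force: [0.1, 0.0, 0.7]
opening: 0.0919
grip_force: 0.0
```

Emit:
move_arm(motion=[[-0.46,-0.43,0,0,0,0],[-0.92,-0.87,0,0,0,0],[-0.92,-0.87,0,0,0,0]])

```text
time: 0.85
tool_pos: [0.3047, 0.2528, 0.2267]
tool_rot: [-3.141, 0.0, 2.747]
contact_force: [-1.2, 0.6, -0.5]
opening: 0.0917
grip_force: 0.0
```

Emit:
move_arm(motion=[[-0.46,-0.43,0,0,0,0],[-0.92,-0.87,0,0,0,0],[-0.92,-0.87,0,0,0,0]])

```text
time: 1.23
tool_pos: [0.3571, 0.1377, 0.2267]
tool_rot: [3.141, 0.0, 2.747]
contact_force: [0.3, 0.5, -0.4]
opening: 0.0914
grip_force: 0.0
```

Emit:
move_arm(motion=[[-0.46,-0.43,0,0,0,0],[-0.92,-0.87,0,0,0,0],[-0.92,-0.87,0,0,0,0]])

```text
time: 1.6
tool_pos: [0.4092, 0.0231, 0.2265]
tool_rot: [3.141, 0.0, 2.749]
contact_force: [-0.3, 0.8, -0.6]
opening: 0.0921
grip_force: 0.0
```

Emit:
move_arm(motion=[[-0.46,-0.43,0,0,0,0],[-0.92,-0.87,0,0,0,0.1],[-0.92,-0.87,0,0,0,0.2],[-0.92,-0.87,0,0,0,0.3],[-0.92,-0.87,0,0,0,0.4],[-0.92,-0.87,0,0,0,0.434],[-0.92,-0.87,0,0,0,0.434],[-0.92,-0.87,0,0,0,0.434],[-0.92,-0.87,0,0,0,0.434]])

```text
time: 2.72
tool_pos: [0.4602, -0.0878, 0.2265]
tool_rot: [-3.141, -0.001, 1.389]
contact_force: [-0.5, 0.3, -0.4]
opening: 0.0918
grip_force: 0.0
```

Run:
```python
from h import *
go([.5145,-.2065,.023],79.65)
# refine plaque tip/edges from side camera
d=cam("side");P=pts(d);cv2.imwrite("pics/side1.png",d["image"][...,::-1])
```

```text
t 2.73 tcp [ 0.4602 -0.0878  0.2265] rot [-3.1410e+00 -1.3000e-03  1.3892e+00] F [-0.5  0.3 -0.4] op 0.0918 -> [-1.072  0.75   2.033] [-0.0002 -0.0004 -0.0003]
```

Emit:
move_arm(motion=[[-0.45,0.35,0.4,0,0,0],[-0.9,0.7,0.8,0,0,0],[-1,0.75,0.9,0,0,0],[-1,0.75,0.9,0,0,0]])

```text
time: 3.28
tool_pos: [0.5157, -0.2013, 0.1346]
tool_rot: [-3.138, -0.002, 1.39]
contact_force: [0.7, 1.5, 0.0]
opening: 0.092
grip_force: 0.0
```

Run:
```python
from h import *
go([.5145,-.2065,.024],79.65)
d=cam("top");cv2.imwrite("pics/top1.png",cv2.resize(d["image"][170:280,350:510],None,fx=4,fy=4)[...,::-1])
```

```text
t 3.27 tcp [ 0.5157 -0.2013  0.1346] rot [-3.1379e+00 -2.0000e-03  1.3904e+00] F [0.7 1.5 0. ] op 0.092 -> [-0.055  0.002  1.106] [-0.0012 -0.0006  0.0001]
```

View pics/top1.png

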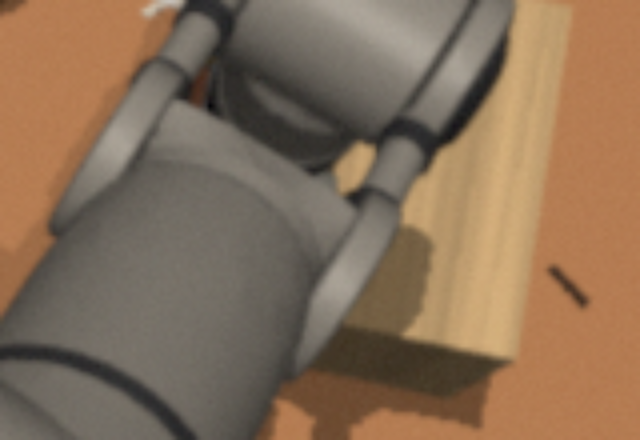

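The arm hides the grasp in this picture. I'll descend and watch the force.

Emit:
move_arm(motion=[[-0.03,0,0.3,0,0,0],[-0.03,0,0.6,0,0,0],[-0.03,0,0.75,0,0,0],[-0.03,0,0.75,0,0,0]])

```text
time: 3.82
tool_pos: [0.515, -0.2046, 0.0618]
tool_rot: [-3.141, -0.001, 1.391]
contact_force: [-0.1, 0.8, 0.8]
opening: 0.0919
grip_force: 0.0
```

Emit:
move_arm(motion=[[0,0,0.15,0,0,0],[0,0,0.28,0,0,0],[0,0,0.35,0,0,0],[0,0,0.35,0,0,0]])

```text
time: 4.32
tool_pos: [0.5146, -0.2058, 0.026]
tool_rot: [-3.14, -0.001, 1.389]
contact_force: [-0.1, 0.3, 0.7]
opening: 0.0919
grip_force: 0.0
```

Run:
```python
from h import *
go([.5145,-.2065,.024],79.65)
d=cam("side");cv2.imwrite("pics/side2.png",cv2.resize(d["image"][200:400,280:530],None,fx=3,fy=3)[...,::-1])
```

```text
t 4.33 tcp [ 0.5146 -0.2058  0.026 ] rot [-3.1404e+00 -5.0000e-04  1.3892e+00] F [-0.1  0.3  0.7] op 0.0919 -> [-0.007  0.     0.02 ] [-0.0004 -0.0002 -0.0003]
```

View pics/side2.png

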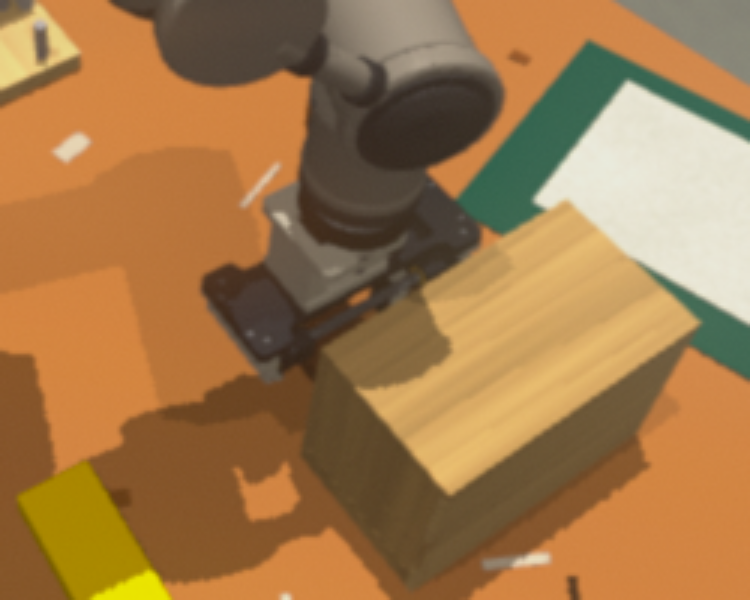

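Gripper straddles the plaque just in front of the rack face (edge at about (330,350)) with no contact force. Now I'll grip and draw it out.

Emit:
move_arm(motion=[[0,0,0.02,0,0,0],[0,0,0.02,0,0,0],[0,0,0.02,0,0,0],[0,0,0.02,0,0,0],[0,0,0.02,0,0,0],[0,0,0.02,0,0,0],[0,0,0.02,0,0,0],[0,0,0.02,0,0,0]], fingers=-1, newtons=50)

```text
time: 5.38
tool_pos: [0.515, -0.2059, 0.0248]
tool_rot: [3.142, -0.0, 1.389]
contact_force: [-0.1, 1.1, 1.6]
opening: 0.0559
grip_force: 49.9
```

Emit:
move_arm(motion=[[0.1,0,-0.02,0,0,0],[0.25,0,-0.03,0,0,0],[0.4,0,-0.04,0,0,0],[0.55,0,-0.04,0,0,0],[0.7,0,-0.04,0,0,0],[0.7,0,-0.04,0,0,0]])

```text
time: 6.12
tool_pos: [0.5277, -0.1357, 0.0287]
tool_rot: [-3.141, -0.0, 1.391]
contact_force: [0.1, -0.2, -1.2]
opening: 0.0554
grip_force: 49.9
```

Emit:
move_arm(motion=[[0.15,0,0,0,0,0],[0.3,0,0,0,0,0],[0.45,0,0,0,0,0],[0.6,0,0,0,0,0],[0.75,0,0,0,0,0],[0.75,0,0,0,0,0],[0.75,0,0,0,0,0]])

```text
time: 7.0
tool_pos: [0.5412, -0.0634, 0.0287]
tool_rot: [3.142, 0.0, 1.39]
contact_force: [0.2, 0.7, -0.6]
opening: 0.0557
grip_force: 49.9
```

Run:
```python
from h import *
go([.5145,-.2065,.024],79.65)
d=cam("side");cv2.imwrite("pics/side3.png",cv2.resize(d["image"][150:390,230:530],None,fx=2.5,fy=2.5)[...,::-1])
```

```text
t 7.0 tcp [ 0.5412 -0.0634  0.0287] rot [3.1415e+00 1.0000e-04 1.3896e+00] F [ 0.2  0.7 -0.6] op 0.0557 -> [-1.456 -0.004  0.047] [ 0.      0.     -0.0002]
```

View pics/side3.png

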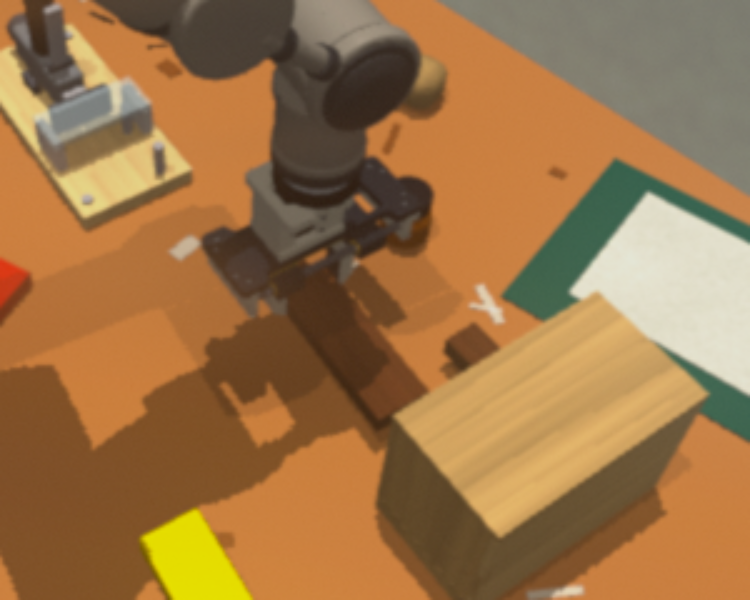

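The plaque is fully out, clear of the rack mouth, and the slat and jar are undisturbed. Next I'll set it on the table and regrip it 105 mm further back.

Emit:
move_arm(motion=[[0,0,0.1,0,0,0],[0,0,0.17,0,0,0],[0,0,0.21,0,0,0],[0,0,0.225,0,0,0],[0,0,0.225,0,0,0]])

```text
time: 7.68
tool_pos: [0.5412, -0.0633, 0.0062]
tool_rot: [-3.142, -0.0, 1.389]
contact_force: [-1.0, -0.2, -2.3]
opening: 0.0557
grip_force: 49.9
```

Emit:
move_arm(motion=[[0,0,0,0,0,0],[0,0,0,0,0,0],[0,0,0,0,0,0],[0,0,0,0,0,0],[0,0,0,0,0,0],[0,0,-0.3,0,0,0],[0,0,-0.6,0,0,0],[0,0,-0.6,0,0,0]], fingers=1)

```text
time: 8.68
tool_pos: [0.5427, -0.0636, 0.0683]
tool_rot: [3.137, 0.0, 1.389]
contact_force: [0.5, 0.5, -0.0]
opening: 0.0918
grip_force: 0.0
```

Run:
```python
from h import *
go([.5145,-.2065,.024],79.65)
d=cam("side");P=pts(d);im=d["image"]; 
hsv=cv2.cvtColor(im,cv2.COLOR_RGB2HSV)
z=P[...,2]; m=(z>.014)&(z<.03)&(im[...,0]<115)&(abs(P[...,0]-.53)<.08)&(P[...,1]<0)&(P[...,1]>-.28)
n,l,st,_=cv2.connectedComponentsWithStats(m.astype(np.uint8)); m=l==1+np.argmax(st[1:,4])
q=P[m]; print(m.sum(),np.median(q[:,2]),q.min(0),q.max(0)); r=cv2.minAreaRect((q[:,:2]*1000).astype(np.float32)); print(r,cv2.boxPoints(r).round(1).tolist())
o=im.copy(); o[m]=[0,255,0]
cv2.imwrite("pics/side4.png",cv2.resize(np.hstack([im[150:390,230:460],o[150:390,230:460]]),None,fx=1.7,fy=1.7)[...,::-1])
```

```text
t 8.68 tcp [ 0.5427 -0.0636  0.0683] rot [3.1368e+00 3.0000e-04 1.3894e+00] F [ 0.5  0.5 -0. ] op 0.0918 -> [-1.456 -0.021  0.444] [ 0.0015  0.0001 -0.0003]
1412 0.022600744122034278 [ 0.48387757 -0.21448898  0.0140411 ] [ 0.56942884 -0.03143257  0.02860346]
((528.4183959960938, -125.7354507446289), (188.16932678222656, 58.66304016113281), 78.95337677001953) [[481.6000061035156, -212.5], [539.2000122070312, -223.6999969482422], [575.2000122070312, -39.0], [517.7000122070312, -27.799999237060547]]
```

View pics/side4.png

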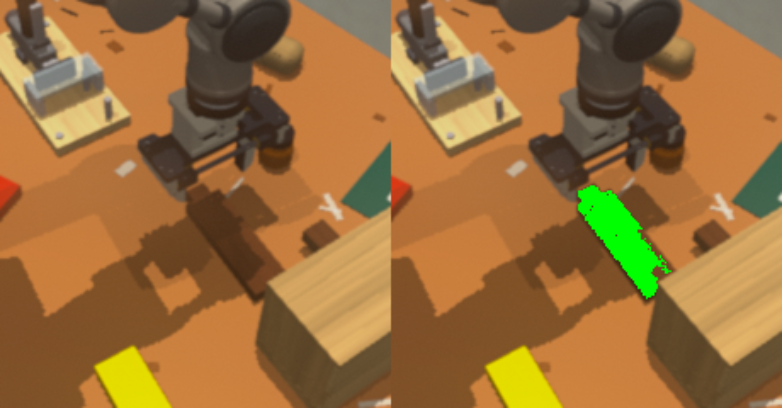

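The plaque lies flat on the table at about 79.5°; the green mask covers it cleanly. Regrip near the rear.

Emit:
move_arm(motion=[[-0.4,0,0,0,0,0],[-0.8,0,0,0,0,0],[-1,0,0,0,0,0],[-1,0,0,0,0,0]])

```text
time: 9.22
tool_pos: [0.5225, -0.1623, 0.0654]
tool_rot: [-3.14, -0.001, 1.387]
contact_force: [-0.1, -0.4, -0.1]
opening: 0.0917
grip_force: 0.0
```

Emit:
move_arm(motion=[[-0.05,0.01,0.2,0,0,0],[-0.05,0.01,0.4,0,0,0],[-0.05,0.01,0.55,0,0,0],[-0.05,0.01,0.63,0,0,0],[-0.05,0.01,0.63,0,0,0]])

```text
time: 9.85
tool_pos: [0.5231, -0.1662, 0.0028]
tool_rot: [-3.141, -0.0, 1.39]
contact_force: [-0.3, -0.1, 0.0]
opening: 0.0918
grip_force: 0.0
```

Emit:
move_arm(motion=[[0,0,0,0,0,0],[0,0,0,0,0,0],[0,0,0,0,0,0],[0,0,0,0,0,0],[0,0,0,0,0,0],[0,0,0,0,0,0],[0,0,0,0,0,0]], fingers=-1, newtons=50)

```text
time: 10.72
tool_pos: [0.5231, -0.1668, 0.0034]
tool_rot: [-3.141, 0.0, 1.389]
contact_force: [-1.7, -0.8, 4.4]
opening: 0.0556
grip_force: 50.0
```

Emit:
move_arm(motion=[[0,0,-0.15,0,0,0],[0,0,-0.3,0,0,0],[0,0,-0.4,0,0,0],[0,0,-0.4,0,0,0]])

```text
time: 11.22
tool_pos: [0.5239, -0.1671, 0.0444]
tool_rot: [3.139, 0.001, 1.389]
contact_force: [-0.0, -0.6, -1.7]
opening: 0.0555
grip_force: 50.0
```

Run:
```python
from h import *
o=robot.observe(); p=np.array(o["tool_pos"]); print(p,o["tool_rot"])
go(J(-70-138,6,.045),79.9)   # tip at x=-70
d=cam("side");P=pts(d);im=d["image"]
z=P[...,2]; m=(z>.014)&(z<.08)&(im[...,0]<115)&(abs(P[...,0]-.54)<.05)&(P[...,1]<.02)&(P[...,1]>-.24)
q=P[m]
# height profile along board
s=q[:,:2]@U[:2]; s0=p[:2]@U[:2]
for a in np.arange(-.06,.16,.02):
    k=(s-s0>a)&(s-s0<a+.02); print(round(a+.01,2),k.sum(),np.round(np.median(q[k,2]),4) if k.any() else None, np.round(np.median(q[k,:2]@W[:2]),4) if k.any() else None)
print("s max", np.percentile(s-s0,[0.5,99.5]))
```

```text
[ 0.52386138 -0.16705218  0.04443041] [3.13917488e+00 5.42955093e-04 1.38930730e+00]
t 11.22 tcp [ 0.5239 -0.1671  0.0444] rot [3.1392e+00 5.0000e-04 1.3893e+00] F [-0.  -0.6 -1.7] op 0.0555 -> [-2.076005e+03 -4.986800e+01  1.001000e+00] [ 0.0008  0.0002 -0.0017]
-0.05 198 0.0616 -0.546
-0.03 250 0.0635 -0.5436
-0.01 183 0.0637 -0.5555
0.01 32 0.064 -0.5647
0.03 0 None None
0.05 0 None None
0.07 9 0.0641 -0.529
0.09 38 0.0628 -0.5238
0.11 61 0.0623 -0.5215
0.13 58 0.0629 -0.5376
0.15 0 None None
s max [-0.05164277  0.13391681]
```

Run:
```python
from h import *
go(J(-.07-.1385,.005,.0444),79.9)
# jig y of dowel and cheeks from side view check
d=np.load("side0.npz");P=d["P"];z=P[...,2]
m=(z>.045)&(z<.068)&(abs(P[...,0]-.545)<.03)&(abs(P[...,1]-.16)<.03)
r=P[m]-S; print("rear dowel jig xy", m.sum(), np.median(r@U),np.median(r@W), P[m][:,2].max())
```

```text
t 11.28 tcp [ 0.5234 -0.1668  0.0437] rot [3.1405e+00 2.0000e-04 1.3894e+00] F [ 0.2  0.3 -0.8] op 0.0554 -> [ 2.192 -0.738 -0.008] [ 0.0003  0.0001 -0.0016]
rear dowel jig xy 31 -0.10877594081474698 -0.031083092399359438 0.06365605518224071
```

Emit:
move_arm(motion=[[0.2,-0.1,0,0,0,0],[0.45,-0.22,0,0,0,0],[0.7,-0.34,0,0,0,0],[0.9,-0.43,0,0,0,0],[1,-0.5,0,0,0,0]])

```text
time: 11.9
tool_pos: [0.4914, -0.0577, 0.043]
tool_rot: [-3.141, -0.0, 1.391]
contact_force: [0.4, 0.1, -1.8]
opening: 0.0556
grip_force: 50.0
```

Emit:
move_arm(motion=[[0.25,-0.06,0,0,0,0],[0.5,-0.12,0,0,0,0],[0.75,-0.18,0,0,0,0],[0.9,-0.22,0,0,0,0],[1,-0.24,0,0,0,-0.0016],[1,-0.24,0,0,0,-0.0016]])

```text
time: 12.65
tool_pos: [0.4866, 0.0436, 0.0432]
tool_rot: [3.141, 0.0, 1.395]
contact_force: [0.0, 0.4, -1.8]
opening: 0.0555
grip_force: 50.0
```

Emit:
move_arm(motion=[[0.15,0,0.08,0,0,0],[0.19,0,0.16,0,0,0],[0.19,0,0.17,0,0,0],[0.19,0,0.17,0,0,0]])

```text
time: 13.15
tool_pos: [0.4897, 0.0619, 0.0259]
tool_rot: [-3.141, 0.0, 1.394]
contact_force: [-0.1, -0.2, -1.6]
opening: 0.0558
grip_force: 50.0
```

Run:
```python
from h import *
go(J(-.025-.1385,.003,.026),79.9)
d=cam("side");im=d["image"]
cv2.imwrite("pics/side5.png",cv2.resize(im[110:270,180:380],None,fx=3.5,fy=3.5)[...,::-1])
```

```text
t 13.15 tcp [0.4897 0.0619 0.0259] rot [-3.1410e+00  1.0000e-04  1.3944e+00] F [-0.1 -0.2 -1.6] op 0.0558 -> [ 0.453  0.026 -0.001] [-0.0002  0.     -0.    ]
```

View pics/side5.png

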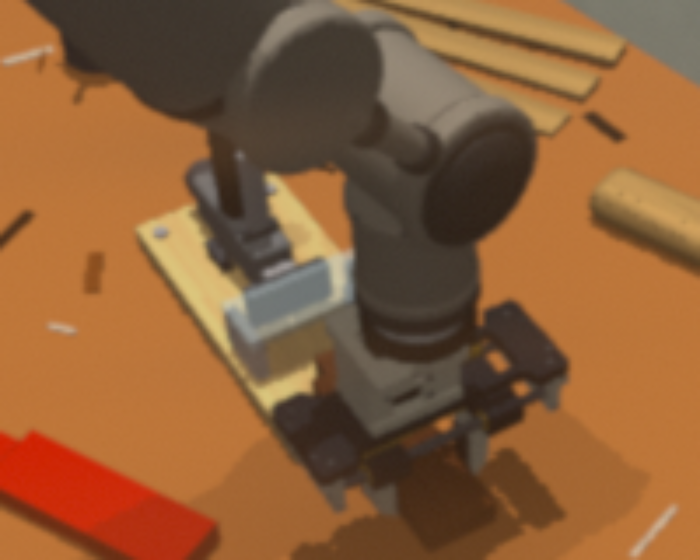

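The plaque tip is in front of the bridge opening (about (325,385)) and aligned. Slide it in.

Emit:
move_arm(motion=[[0.1,0.02,0,0,0,0],[0.2,0.02,0,0,0,0],[0.3,0.02,0,0,0,0],[0.4,0.02,0,0,0,0],[0.45,0.02,0,0,0,0],[0.45,0.02,0,0,0,0]])

```text
time: 13.95
tool_pos: [0.4996, 0.1064, 0.0262]
tool_rot: [-3.142, -0.0, 1.395]
contact_force: [-0.3, -0.3, -1.0]
opening: 0.0558
grip_force: 50.0
```

Emit:
move_arm(motion=[[0.07,0,0.01,0,0,0],[0.14,0,0.02,0,0,0],[0.18,0,0.02,0,0,0],[0.2,0,0.02,0,0,0],[0.2,0,0.02,0,0,0]])

```text
time: 14.58
tool_pos: [0.5032, 0.1258, 0.0242]
tool_rot: [3.142, -0.0, 1.395]
contact_force: [0.5, -0.4, -2.0]
opening: 0.0555
grip_force: 50.0
```

Emit:
move_arm(motion=[[0.01,0,0,0,0,0],[0.02,0,0,0,0,0],[0.02,0,0,0,0,0]])

```text
time: 14.95
tool_pos: [0.5035, 0.1277, 0.0242]
tool_rot: [3.142, -0.0, 1.394]
contact_force: [-0.3, 0.3, -1.1]
opening: 0.0559
grip_force: 50.0
```

Run:
```python
from h import *
go(J(-.1385,0,.0235),79.9)
F=np.array(robot.observe()["contact_force"]);print("F jig",F@U,F@W,F[2])
```

```text
t 14.95 tcp [0.5035 0.1277 0.0242] rot [ 3.1415e+00 -1.0000e-04  1.3944e+00] F [-0.3  0.3 -1.1] op 0.0559 -> [0.031 0.035 0.007] [ 0. -0. -0.]
F jig 0.21729973527132151 0.3255502468128085 -1.1163764039651687
```

Emit:
move_arm(motion=[[0.01,0,0.008,0,0,0],[0.02,0,0.008,0,0,0],[0.02,0,0.008,0,0,0]])

```text
time: 15.32
tool_pos: [0.5039, 0.1297, 0.0234]
tool_rot: [3.141, -0.0, 1.394]
contact_force: [0.8, 0.5, -0.1]
opening: 0.0557
grip_force: 50.0
```

Emit:
move_arm(motion=[[0.01,0,0,0,0,0],[0.015,0,0,0,0,0],[0.015,0,0,0,0,0]])

```text
time: 15.7
tool_pos: [0.504, 0.1302, 0.0234]
tool_rot: [-3.141, 0.001, 1.395]
contact_force: [-0.9, -5.2, -0.9]
opening: 0.0554
grip_force: 50.0
```

Emit:
move_arm(motion=[[0,0.01,0,0,0,0],[0,0.02,0,0,0,0],[0,0.02,0,0,0,0]])

```text
time: 16.08
tool_pos: [0.5044, 0.13, 0.0234]
tool_rot: [-3.138, 0.002, 1.396]
contact_force: [-5.7, -4.5, 4.7]
opening: 0.0555
grip_force: 50.0
```

Emit:
move_arm(motion=[[0,0.01,0,0,0,0],[0,0.015,0,0,0,0],[0,0.015,0,0,0,0]])

```text
time: 16.45
tool_pos: [0.5056, 0.1298, 0.0234]
tool_rot: [-3.138, 0.002, 1.396]
contact_force: [-6.5, -4.5, 4.9]
opening: 0.0554
grip_force: 50.0
```

Run:
```python
from h import *
go(J(-.1385,0,.0235),79.9)
o=robot.observe();F=np.array(o["contact_force"]);print("F jig",F@U,F@W,F[2],o["torque"])
```

```text
t 16.45 tcp [0.5056 0.1298 0.0234] rot [-3.1377e+00  2.1000e-03  1.3958e+00] F [-6.5 -4.5  4.9] op 0.0554 -> [ 0.007  0.018 -0.001] [-0.0012  0.0007  0.0004]
F jig -5.523081747604282 5.630117764351491 4.899211282656541 [-0.74238759  0.94680197  0.36730283]
```

Emit:
move_arm(motion=[[0,0.01,0,0,0,0],[0,0.015,0,0,0,0],[0,0.015,0,0,0,0]])

```text
time: 16.82
tool_pos: [0.5057, 0.1298, 0.0234]
tool_rot: [-3.135, 0.002, 1.396]
contact_force: [-11.1, -2.7, 8.4]
opening: 0.0555
grip_force: 50.0
```

Emit:
move_arm(motion=[[0,0.005,0,0,0,0],[0,0.01,0,0,0,0],[0,0.01,0,0,0,0]])

```text
time: 17.2
tool_pos: [0.5058, 0.1298, 0.0234]
tool_rot: [-3.133, 0.003, 1.396]
contact_force: [-13.8, -2.5, 11.0]
opening: 0.0557
grip_force: 50.0
```

The plaque is against the stop and the rear dowel. Release it, then nudge it between the dowels with closed fingers.

Emit:
move_arm(motion=[[0,-0.03,0,0,0,0],[0,-0.03,0,0,0,0],[0,-0.03,0,0,0,0],[0,-0.03,0,0,0,0],[0,-0.03,0,0,0,0],[0,-0.03,-0.3,0,0,0],[0,-0.03,-0.6,0,0,0],[0,-0.03,-0.7,0,0,0],[0,-0.03,-0.7,0,0,0]], fingers=1)

```text
time: 18.32
tool_pos: [0.5073, 0.1306, 0.0935]
tool_rot: [3.141, -0.0, 1.394]
contact_force: [-0.9, -0.2, 0.2]
opening: 0.0917
grip_force: 0.0
```

Emit:
move_arm(motion=[[0.2,-0.2,0,0,0,0],[0.4,-0.4,0,0,0,0],[0.6,-0.6,0,0,0,0],[0.6,-0.6,0,0,0,0],[0.6,-0.6,0,0,0,0],[0.6,-0.6,0,0,0,0],[0.6,-0.6,0,0,0,0],[0.6,-0.6,0,0,0,0],[0.6,-0.6,0,0,0,0],[0.6,-0.6,0,0,0,0]], fingers=-1, newtons=30)

```text
time: 19.58
tool_pos: [0.4586, 0.2001, 0.0935]
tool_rot: [3.142, -0.0, 1.394]
contact_force: [1.5, 0.1, -0.0]
opening: 0.0012
grip_force: 0.0
```

Run:
```python
from h import *
go(J(-.077,.062,.028),79.9)
d=cam("side");im=d["image"]
cv2.imwrite("pics/side6.png",cv2.resize(im[110:270,180:380],None,fx=3.5,fy=3.5)[...,::-1])
```

```text
t 19.57 tcp [0.4586 0.2001 0.0935] rot [ 3.1415e+00 -1.0000e-04  1.3943e+00] F [ 1.5  0.1 -0. ] op 0.0012 -> [ 0.012 -0.016  0.655] [ 0.     -0.     -0.0001]
```

View pics/side6.png

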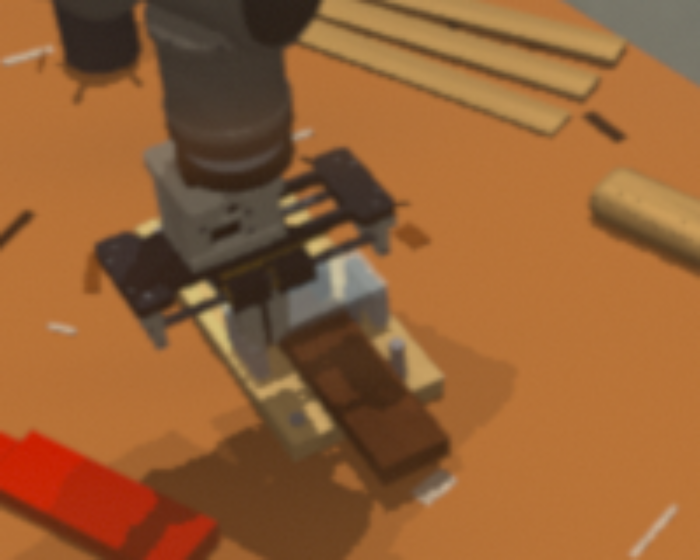

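The plaque is under the bridge, lying along the dowel, and the closed fingers are beside it. Next: descend and nudge it towards -y.

Emit:
move_arm(motion=[[0,-0.02,0.25,0,0,0],[0,-0.02,0.5,0,0,0],[0,-0.02,0.64,0,0,0],[0,-0.02,0.64,0,0,0]])

```text
time: 20.12
tool_pos: [0.4561, 0.2004, 0.0288]
tool_rot: [-3.14, 0.001, 1.394]
contact_force: [0.1, -1.3, -0.3]
opening: 0.0004
grip_force: 0.0
```

Emit:
move_arm(motion=[[0,0.04,0,0,0,0],[0,0.08,0,0,0,0],[0,0.1,0,0,0,0],[0,0.1,0,0,0,0]])

```text
time: 20.62
tool_pos: [0.4668, 0.1987, 0.0297]
tool_rot: [3.141, -0.0, 1.394]
contact_force: [0.4, 0.2, 0.3]
opening: -0.0002
grip_force: 0.0
```

Emit:
move_arm(motion=[[0,0.02,0,0,0,0],[0,0.03,0,0,0,0],[0,0.03,0,0,0,0]])

```text
time: 21.0
tool_pos: [0.4694, 0.1982, 0.0294]
tool_rot: [3.142, -0.0, 1.394]
contact_force: [-0.2, -0.1, 0.1]
opening: 0.0006
grip_force: 0.0
```

Emit:
move_arm(motion=[[0,0.02,0,0,0,0],[0,0.03,0,0,0,0],[0,0.03,0,0,0,0]])

```text
time: 21.38
tool_pos: [0.4723, 0.1977, 0.0294]
tool_rot: [-3.141, -0.0, 1.394]
contact_force: [0.1, -0.2, 0.5]
opening: 0.0002
grip_force: 0.2
```

Emit:
move_arm(motion=[[0,0.02,0,0,0,0],[0,0.04,0,0,0,0],[0,0.04,0,0,0,0]])

```text
time: 21.75
tool_pos: [0.473, 0.1975, 0.0291]
tool_rot: [-3.135, 0.001, 1.394]
contact_force: [-10.2, 4.0, 7.4]
opening: 0.0004
grip_force: 6.6
```

Emit:
move_arm(motion=[[0,0.02,0,0,0,0],[0,0.03,0,0,0,0],[0,0.03,0,0,0,0]])

```text
time: 22.12
tool_pos: [0.4732, 0.1974, 0.029]
tool_rot: [-3.13, 0.002, 1.395]
contact_force: [-19.1, 8.4, 13.0]
opening: 0.0001
grip_force: 12.1
```

Emit:
move_arm(motion=[[0,-0.1,0,0,0,0],[0,-0.2,0,0,0,0],[0,-0.2,-0.3,0,0,0],[0,-0.2,-0.5,0,0,0],[-0.4,-0.2,-0.5,0,0,0],[-0.8,-0.2,-0.5,0,0,0],[-1,-0.2,-0.5,0,0,0]])

```text
time: 23.0
tool_pos: [0.4416, 0.0999, 0.0795]
tool_rot: [3.141, 0.0, 1.393]
contact_force: [1.2, 0.6, -0.1]
opening: 0.0001
grip_force: 0.0
```

Emit:
move_arm(motion=[[-0.3,0.3,0,0,0,0],[-0.4,0.64,0,0,0,0],[-0.4,0.66,0.2,0,0,0],[-0.4,0.66,0.5,0,0,0],[-0.4,0.66,0.5,0,0,0]])

```text
time: 23.62
tool_pos: [0.4984, 0.0504, 0.0278]
tool_rot: [-3.137, 0.001, 1.394]
contact_force: [0.1, 0.5, -0.8]
opening: 0.0007
grip_force: 0.0
```

Run:
```python
from h import *
go(J(-.202,.0015,.028),79.9)
```

```text
t 23.62 tcp [0.4984 0.0504 0.0278] rot [-3.1374e+00  6.0000e-04  1.3940e+00] F [ 0.1  0.5 -0.8] op 0.0007 -> [ 0.166 -0.065 -0.001] [-0.0013  0.0002 -0.0002]
```

Emit:
move_arm(motion=[[0.06,-0.06,0,0,0,0],[0.12,-0.06,0,0,0,0],[0.16,-0.06,0,0,0,0],[0.16,-0.06,0,0,0,0]])

```text
time: 24.12
tool_pos: [0.4972, 0.0679, 0.0299]
tool_rot: [3.141, -0.0, 1.395]
contact_force: [0.5, -0.3, -0.4]
opening: 0.0005
grip_force: 0.0
```

Emit:
move_arm(motion=[[0.02,0,0,0,0,0],[0.03,0,0,0,0,0],[0.03,0,0,0,0,0]])

```text
time: 24.5
tool_pos: [0.4973, 0.0692, 0.0296]
tool_rot: [-3.141, 0.002, 1.395]
contact_force: [-0.8, -6.0, 2.9]
opening: 0.0004
grip_force: 3.3
```

Emit:
move_arm(motion=[[0.02,0,0,0,0,0],[0.03,0,0,0,0,0],[0.03,0,0,0,0,0]])

```text
time: 24.88
tool_pos: [0.4973, 0.0694, 0.0296]
tool_rot: [-3.141, 0.006, 1.396]
contact_force: [-4.2, -21.7, 5.2]
opening: 0.0003
grip_force: 11.3
```

The plaque is snug against the stop at 21 N. Now over to the gun, with a quarter turn.

Emit:
move_arm(motion=[[-0.1,0,0,0,0,0],[-0.25,0,0,0,0,0],[-0.25,0,-0.4,0,0,0],[-0.25,0,-0.8,0,0,0],[-0.25,0,-1,0,0,0]], fingers=1)

```text
time: 25.5
tool_pos: [0.4942, 0.0482, 0.1315]
tool_rot: [3.139, -0.001, 1.394]
contact_force: [1.1, 0.1, -1.0]
opening: 0.0457
grip_force: 0.0
```

Emit:
move_arm(motion=[[0,0,-0.5,0,0,0],[0.2,0,-0.9,0,0,0],[0.6,0,-1,0,0,0],[1,0,-1,0,0,0],[1,0,-1,0,0,0]])

```text
time: 26.12
tool_pos: [0.511, 0.1488, 0.2292]
tool_rot: [-3.141, -0.001, 1.398]
contact_force: [-0.6, 0.2, -0.1]
opening: 0.0912
grip_force: 0.0
```

Run:
```python
from h import *
go(J(.077,.0012,.23),169.9)
d=np.load("side0.npz");P=d["P"];r=P-S;x=r@U;y=r@W;z=P[...,2]
for lo,hi in((.155,.175),(.12,.14)):
    m=(z>lo)&(z<hi)&(x>.02)&(x<.13)&(abs(y)<.05)
    print(lo,m.sum(),np.percentile(x[m],[2,25,50,75,98]).round(4),np.percentile(y[m],[2,50,98]).round(4))
d=np.load("top0.npz");P=d["P"];r=P-S;x=r@U;y=r@W;z=P[...,2]
for lo,hi in((.155,.175),(.14,.153),(.1,.14)):
    m=(z>lo)&(z<hi)&(x>.02)&(x<.13)&(abs(y)<.05)
    print(lo,m.sum(),np.percentile(x[m],[2,25,50,75,98]).round(4),np.percentile(y[m],[2,50,98]).round(4))
```

```text
t 26.12 tcp [0.511  0.1488 0.2292] rot [-3.1415e+00 -7.0000e-04  1.3976e+00] F [-0.6  0.2 -0.1] op 0.0912 -> [ 1.965 -0.007 -0.006] [ 1.00e-04 -2.00e-04 -4.99e-01]
0.155 92 [0.067  0.0728 0.0787 0.0867 0.095 ] [-0.0108  0.0035  0.0154]
0.12 102 [0.0392 0.0427 0.0679 0.0724 0.0954] [-0.0086  0.0068  0.0156]
0.155 147 [0.0708 0.0766 0.0832 0.09   0.0978] [-0.0111  0.0022  0.0142]
0.14 71 [0.0419 0.0456 0.0508 0.0715 0.0945] [-0.0091  0.0039  0.0147]
0.1 130 [0.0419 0.0434 0.0705 0.0749 0.0962] [-0.0105  0.0076  0.0146]
```

Emit:
move_arm(motion=[[0.4,0,-0.1,0,0,0],[0.8,0,-0.2,0,0,0],[0.97,0,-0.2,0,0,0]])

```text
time: 26.5
tool_pos: [0.5285, 0.2432, 0.2497]
tool_rot: [3.141, -0.0, 1.395]
contact_force: [-0.2, 0.3, -0.3]
opening: 0.0919
grip_force: 0.0
```

Emit:
move_arm(motion=[[0.3,0,0,0,0,-0.05],[0.7,0,0,0,0,-0.1],[0.98,0,0,0,0,-0.15],[0.98,0,0,0,0,-0.2],[0.98,0,0,0,0,-0.25],[0.98,0,0,0,0,-0.3],[0.98,0,0,0,0,-0.35],[0.98,0,0,0,0,-0.4],[0.98,0,0,0,0,-0.45],[0.98,0,0,0,0,-0.5],[0.98,0,0,0,0,-0.5]])

```text
time: 27.88
tool_pos: [0.5454, 0.3377, 0.2487]
tool_rot: [-3.14, -0.001, 2.963]
contact_force: [1.0, -0.4, 1.1]
opening: 0.092
grip_force: 0.0
```

Run:
```python
from h import *
go(J(.076,.0018,.112),169.9)
print(robot.observe()["qpos"])
```

```text
t 27.88 tcp [0.5454 0.3377 0.2487] rot [-3.1405e+00 -1.0000e-03  2.9628e+00] F [ 1.  -0.4  1.1] op 0.092 -> [0.026 0.037 1.367] [-0.0004 -0.0003 -0.0008]
[ 4.35122680e-01  5.51145562e-01  1.12815039e+00 -3.48159238e-04
  1.46372345e+00 -9.56814244e-01]
```

Emit:
move_arm(motion=[[0.026,0.037,0.1,0,0,0],[0.026,0.037,0.4,0,0,0],[0.026,0.037,0.7,0,0,0],[0.026,0.037,0.9,0,0,0],[0.026,0.037,0.9,0,0,0]])

```text
time: 28.5
tool_pos: [0.5421, 0.3426, 0.157]
tool_rot: [-3.139, -0.004, 2.963]
contact_force: [0.6, 0.8, -0.3]
opening: 0.0919
grip_force: 0.0
```

Emit:
move_arm(motion=[[0,0,0.2,0,0,0],[0,0,0.4,0,0,0],[0,0,0.46,0,0,0],[0,0,0.46,0,0,0]])

```text
time: 29.0
tool_pos: [0.5436, 0.3433, 0.114]
tool_rot: [3.141, 0.0, 2.965]
contact_force: [0.5, -0.8, 0.4]
opening: 0.0919
grip_force: 0.0
```

Run:
```python
from h import *
go(J(.076,.0018,.112),169.9)
d=cam("side");im=d["image"]
cv2.imwrite("pics/side7.png",cv2.resize(im[110:270,180:380],None,fx=3.5,fy=3.5)[...,::-1])
```

```text
t 29.0 tcp [0.5436 0.3433 0.114 ] rot [3.1412e+00 4.0000e-04 2.9646e+00] F [ 0.5 -0.8  0.4] op 0.0919 -> [-0.    -0.017  0.02 ] [ 0.0001  0.0001 -0.0002]
```

View pics/side7.png

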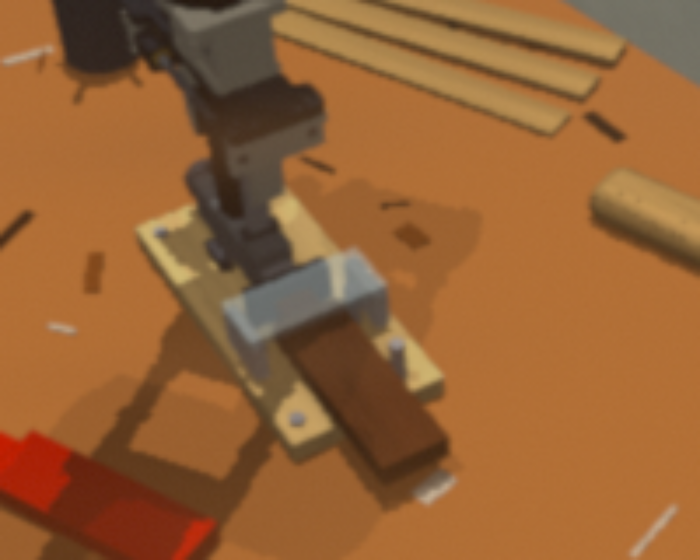

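Fingers straddle the trigger and grip (at about (240,180)) with no contact, and the plaque is snug under the bridge at (370,400). Squeeze.

Emit:
move_arm(motion=[[0,-0.017,0,0,0,0],[0,-0.017,0,0,0,0],[0,-0.017,0,0,0,0],[0,-0.017,0,0,0,0],[0,-0.017,0,0,0,0],[0,-0.017,0,0,0,0],[0,-0.017,0,0,0,0],[0,-0.017,0,0,0,0],[0,-0.017,0,0,0,0],[0,-0.017,0,0,0,0],[0,-0.017,0,0,0,0]], fingers=-1, newtons=30)

```text
time: 30.42
tool_pos: [0.5434, 0.3423, 0.1137]
tool_rot: [3.14, 0.001, 2.966]
contact_force: [1.4, 4.7, 1.7]
opening: 0.0477
grip_force: 30.7
```

Emit:
move_arm(motion=[[0,0,0,0,0,0],[0,0,0,0,0,0],[0,0,0,0,0,0],[0,0,0,0,0,0]], newtons=38)

```text
time: 30.92
tool_pos: [0.5434, 0.3424, 0.1137]
tool_rot: [3.14, 0.001, 2.966]
contact_force: [2.9, 5.6, 0.7]
opening: 0.0477
grip_force: 38.6
```

Run:
```python
from h import *
go(J(.076,.0018,.112),169.9)
for n,sx in(("side",1),):
    d=cam(n);P=pts(d);r=P-S;x=r@U;y=r@W;z=P[...,2]
    d0=np.load("side0.npz")["P"]-S
    for q,nm in((r,"now"),(d0,"rest")):
        x=q@U;y=q@W;z=q[...,2]
        for lo in(.08,.09,.1):
            m=(z>lo)&(z<lo+.01)&(x>.03)&(x<.068)&(abs(y)<.02); print(nm,lo,m.sum(),np.percentile(x[m],[5,25,50]).round(4) if m.any() else 0)
```

```text
t 30.93 tcp [0.5434 0.3424 0.1137] rot [3.1402e+00 1.1000e-03 2.9657e+00] F [2.9 5.6 0.7] op 0.0477 -> [-0.001 -0.008  0.017] [0.0005 0.0004 0.0001]
now 0.08 24 [0.041  0.044  0.0451]
now 0.09 31 [0.0435 0.0452 0.0477]
now 0.1 28 [0.0459 0.0489 0.0504]
rest 0.08 23 [0.0385 0.0411 0.0431]
rest 0.09 23 [0.041  0.0415 0.0432]
rest 0.1 19 [0.0392 0.0406 0.0423]
```

Going from 30 N to 38 N did not change the opening, and the trigger leans by about 0.2 rad, so it is fully in. Release and retreat.

Emit:
move_arm(motion=[[0,0,0,0,0,0],[0,0,0,0,0,0],[0,0,0,0,0,0],[0,0,0,0,0,0],[0,0,0,0,0,0],[0,0,0,0,0,0],[0,0,-0.3,0,0,0],[0,0,-0.7,0,0,0],[0,0,-1,0,0,0],[0,0,-1,0,0,0]], fingers=1)

```text
time: 32.22
tool_pos: [0.5442, 0.3422, 0.2162]
tool_rot: [3.138, 0.005, 2.965]
contact_force: [0.5, -0.6, -0.2]
opening: 0.0917
grip_force: 0.0
```

Emit:
move_arm(motion=[[0,0,-0.3,0,0,0],[0.3,0.3,-0.3,0,0,0],[0.7,0.7,-0.3,0,0,0],[0.9,1,-0.3,0,0,0],[0.9,1,-0.3,0,0,0]])

```text
time: 32.85
tool_pos: [0.4699, 0.4577, 0.2415]
tool_rot: [-3.14, -0.002, 2.969]
contact_force: [1.1, -0.0, 0.6]
opening: 0.0918
grip_force: 0.0
```

Run:
```python
from h import *
go(J(.076,.0018,.112),169.9)
d=cam("side");P=pts(d);r=P-S;x=r@U;y=r@W;z=P[...,2];im=d["image"]
for lo in(.08,.1,.13):
    m=(z>lo)&(z<lo+.01)&(x>.03)&(x<.068)&(abs(y)<.02); print("trig",lo,m.sum(),np.percentile(x[m],[5,25,50]).round(4))
m=(z>.035)&(z<.049)&(im[...,0]<115)&(x>-.22)&(x<-.05)&(abs(y)<.05)
q=cv2.minAreaRect((np.c_[x[m],y[m]]*1000).astype(np.float32)); print("plaque",q,"rear x",x[m].min())
a=im[110:270,180:380];b=im[170:330,340:540]
cv2.imwrite("pics/end.png",cv2.resize(np.hstack([a,b]),None,fx=2,fy=2)[...,::-1])
```

```text
t 32.85 tcp [0.4699 0.4577 0.2415] rot [-3.1401e+00 -2.1000e-03  2.9690e+00] F [ 1.1 -0.   0.6] op 0.0918 -> [-0.925 -1.016  1.294] [-0.0005 -0.0007  0.0012]
trig 0.08 19 [0.04   0.0408 0.0424]
trig 0.1 24 [0.0396 0.0412 0.042 ]
trig 0.13 29 [0.0395 0.0408 0.0436]
plaque ((-121.80278015136719, 4.109943389892578), (94.03894805908203, 142.5465850830078), 88.8214340209961) rear x -0.1930202857613757
```

View pics/end.png

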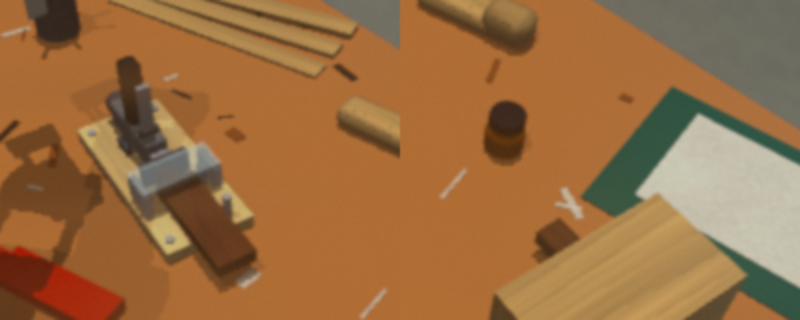

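The trigger is back at rest. The plaque lies against the dowel and under the bridge at (205,220), and the slat and jar have not moved. Handing in.

```bash
python3 -c "
from cell import robot
print(robot.hand_in())"
```

```text
the job is handed in; nothing more can be done
None
```

Handed in at about 33 s: the plaque is snug in the jig against both dowels and the stop, the trigger was squeezed fully in and sprang back, and the slat and jar were not touched; no verdict came back.

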